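# Seat the round-bottomed flask in its cork rest

## Task

The round-bottomed flask wobbles on the desk: stand it upright in the hollow of the dished cork rest, lowering it until it sits fully home before you let go. Leave the flat-bottomed jar and the flat cork disc where they are.

Things in the scene. Friction and masses are not known exactly. Their poses are not given: they have to be found in the camera images.
- flask_center (a point): Centre (half-way up, 60 mm above the foot) of the loose white flask, 120 mm tall, 0.25 kg, upright on the desk. Below: a ball 72 mm across, its centre 26 mm below this point, with a flat foot 24 mm across. Above: neck 29 mm across, ribbed grey cap 40 mm across from 35 to 60 mm above this point. z up the neck. Sharps bin (140 mm across, flap up to 225 mm high) lies on the way to the rest.
- rest: Loose dished cork rest: disc 104 mm across, 34 mm high, with a conical hollow in its top, 76 mm across at the mouth, 36 mm across 24 mm deeper, smooth, in which the bottom-heavy ball of the flask slides, centres and rights itself. Origin at the centre of its underside, on the desk; z up. With the flask fully home, its foot is 11 mm and its centre point 71 mm above this origin.
- jar_center (a point): Centre (60 mm above the foot) of the other loose white plastic container, the flat-bottomed jar: straight sides 66 mm across, same 120 mm height, same neck and grey cap as the flask. To be left alone.
- flat_rest: Loose plain cork disc, 104 mm across and 34 mm high like the rest, but with a flat top and no hollow. Origin at the centre of its underside. To be left alone.
Things that resemble listed ones, but are neither listed nor needed, are in the scene too. What is shaped like the part that bears flask_center but black is not meant.

How it is judged:
By the outcome, as a careful person would: the job done as asked, in the order asked, and still so for the second after the job is handed in, with the robot touching nothing.
It also fails if it takes over 34 s, if anything falls off the work surface, if the arm or the gripper's body presses on something with over 40 N, if the wrist force passes 120 N, or if a joint passes its speed limit or range.

## Robot

A 6-joint arm with a two-finger parallel gripper is mounted at the origin on the work surface; the furniture and walls round the work are solid. World frame = base frame: x ahead of the robot, y to its left, z up, the work surface at z = 0. Lengths are in m, angles in degrees, forces in N, time in s.
With the tool pointing down it reaches from about 0.25 to 0.725 m from the base axis. Payload 9.7 kg.
Tool frame: the origin (TCP) lies midway between the tips of the shut fingers; the grasp point (between the pads) lies 19 mm behind it; x points along the fingers, y is the direction in which the jaws open and shut, and the axes are right-handed (so a half turn about x gives the same grasp; the last joint's range is limited). The gripper opens to 85 mm and grips with 20 to 120 N. Pads are 22 mm wide; open, the fingers measure 114 mm over their backs; the gripper's body (76 mm by 85 mm) begins 54 mm behind the grasp point. The pads swing forward as they close: fully open they stand 13 mm farther back than shut.
Start: joints at [65.317, 4.979, 10.078, 95.1, 0, 90], TCP at [0.23, 0.5, 0.231] pointing down, gripper open.
Joint ranges: [-179.16, 179.16], [-48.56, 103.87], [-65.8, 70.77], [-126.05, 130.52], [-82.76, 87.17], [-180, 180]. Speed limits (degrees/s): [127.2, 127.2, 147.25, 180, 180, 180].

## Interface

Orientations are given as [roll, pitch, yaw] about the fixed x, y, z axes, in that order (R = Rz(yaw) Ry(pitch) Rx(roll)).
In Python, from workcell import bot, cams gives the robot as it stands.
- The arm moves only by the tool apply_moves, never from a script. Its argument "commands" is a list of rows, each a list of 5 numbers: the shift along the tool's x, y, z in m, then the turn about the tool's x in rad, then the opening, from -1 (shut) to 1 (fully open). In form: [[tx, ty, tz, roll, hand], ...]. A call has 1 to 12 rows; each row is the pose to reach, as a shift and turn from the pose measured when the call began, along the tool's axes at that moment; what a row does not reach only later rows make up. A row lasts 1/10 s, in which the tool goes at most 50 mm and 8.59 degrees, less where a joint would pass 70% of its speed; a pose out of reach is approached as far as the arm can. A call with a gripper value outside its range is refused whole. The fingers move at their own pace and stop on an object; "newtons" is the grip in N (left out, the last holds). Time passes only in rows, so rows that repeat a pose let the fingers close. It gives the time, the measured TCP pose, the force and the opening at its end, in the units of the state.
- bot.get_obs(): the state, without advancing time (a new reading comes with each control period).
- cams.camera(name): name is "scene" or "top" or "wrist"; returns a dict with "frame" (420x560x3 uint8, blue, green, red), "depth" (420x560 float32, m along the optical axis (not along the pixel's ray), 0 where there is no reading), "camera_matrix" (3x3 intrinsics, pixels), "D" ([k1, k2, p1, p2, k3] as OpenCV has them; the pictures are not rectified), "R" (3x3) and "t" (3): a world point X has camera coordinates R X + t; the wrist camera has in their place "mount" (4x4, takes a point from camera to tool coordinates, whose origin is the TCP and whose axes are the tool frame's). Camera axes: x right, y down, z forward; pixel columns grow to the right and rows downward; lengths in m; the calibration is good to about 2 mm. A picture is of the moment at which its call begins: read the wrist's pose just before it.
- bot.job_done(): hands the job in, once; it reports no verdict.
Trained networks look in the newest picture that a camera, given by its name, has taken for a name from the list of things; names that differ only in an ending like _2 or _b are one class to them, and where a whole thing is asked for, a point or a joint stands for the part that bears it (a point fixed in the world has none). Each returns a list of dicts, best first, with "confidence" (0 to 1); they miss things now and then, are a little off and sometimes report something else, mostly with a low value. They report only what shows in the picture. A call takes as long as a camera call. They do not tell look-alikes from the thing itself.
- cams.spot_in(name, camera): "rect" ([left, top, right, bottom] in pixels, round what is visible of it).
The state is a dict: "time": time; "q": joint angles; "qd": joint speeds; "joint_efforts": joint torques, N m; "ee_pos": TCP position; "tcp_rot": TCP orientation; "wrist_force": force on the tool from outside, world axes, zero at the start; "torque": the same for the moment, N m; "opening": finger opening in m.
Only numpy, scipy, OpenCV 4.12 (cv2) and the standard library are available. Lean on these libraries where they do the work, as an engineer would, in place of code of your own. Each camera call takes 0.05 s, during which the arm holds its last target. There are 200 camera calls.

## Working session

There is one attempt and no reset: what is moved stays moved. The work goes in short steps, Python scripts to look and compute and a tool call to move; the robot and the scene stay as the last step left them, time stands still between calls to the robot, and variables do not carry over. Pictures are saved under pics/ and viewed, about 8 in all and at most 12, crops included, and the job is handed in when it is done.

Besides the shell and the picture viewer there is one more tool, called by a JSON object that holds its "method" and its "body". apply_moves: Moves the arm, as the interface text tells. Its arguments: {"type":"object","properties":{"commands":{"type":"array"},"newtons":{"type":"number"}},"required":["commands"]}

```bash
mkdir -p pics; cat > h.py <<'E'
import numpy as np, cv2, pickle
from workcell import bot, cams
from scipy.spatial.transform import Rotation as Ro
def world(c, pose=None):
    h,w=c["depth"].shape
    u,v=np.meshgrid(np.arange(w),np.arange(h))
    p=cv2.undistortPoints(np.stack([u,v],-1).reshape(-1,1,2).astype(np.float32),np.array(c["camera_matrix"]),np.array(c["D"])).reshape(h,w,2)
    d=c["depth"]; X=np.dstack([p*d[...,None],d])
    if pose is None: return (X-np.array(c["t"]))@np.array(c["R"])
    m=np.array(c["mount"]); X=X@m[:3,:3].T+m[:3,3]
    return X@pose[1].T+pose[0]
E
python3 - <<'E'
from h import *
s=bot.get_obs(); print({k:np.round(s[k],3) for k in s})
for n in ["scene","top"]:
    c=cams.camera(n); cv2.imwrite(f"pics/{n}0.png",c["frame"]); W=world(c)
    np.save(n+"W.npy",W); np.save(n+"F.npy",c["frame"])
    for k in ["flask_center","rest","jar_center","flat_rest"]:
        for r in cams.spot_in(k,n):
            a=np.array(r["rect"]); u,v=int((a[0]+a[2])/2),int((a[1]+a[3])/2)
            print(n,k,np.round(a),round(r["confidence"],2),np.round(W[v,u],3))
print(bot.get_obs()["time"])
E
```

```text
{'time': np.float64(0.0), 'q': array([65.317,  5.012, 10.033, 95.1  , -0.   , 90.003]), 'qd': array([-0.028, -0.01 , -0.035, -0.093, -0.045, -0.104]), 'joint_efforts': array([-2.0000e-03, -5.2039e+01,  4.6481e+01,  1.6000e-02, -0.0000e+00,
       -0.0000e+00]), 'ee_pos': array([0.23 , 0.5  , 0.231]), 'tcp_rot': array([ -89.964,   89.921, -114.65 ]), 'wrist_force': array([ 0.42 , -0.518,  0.271]), 'torque': array([-0.013,  0.022, -0.026]), 'opening': np.float64(0.085)}
scene flask_center [353. 205. 391. 270.] 0.95 [ 0.451 -0.327  0.072]
scene flask_center [305. 273. 350. 344.] 0.61 [ 0.232 -0.345  0.072]
scene rest [240. 171. 252. 199.] 0.69 [0.575 0.045 0.032]
scene jar_center [324. 229. 357. 302.] 0.79 [ 0.347 -0.312  0.069]
scene flat_rest [197. 195. 243. 231.] 0.81 [0.441 0.018 0.032]
top flask_center [339. 181. 371. 210.] 0.97 [ 0.461 -0.305  0.118]
top flask_center [335. 225. 363. 255.] 0.35 [ 0.362 -0.294  0.122]
top rest [179. 105. 228. 149.] 0.68 [0.631 0.047 0.009]
top jar_center [334. 229. 363. 253.] 0.58 [ 0.36  -0.292  0.122]
top flat_rest [186. 177. 229. 219.] 0.73 [0.456 0.03  0.032]
0.5
```

View pics/scene0.png

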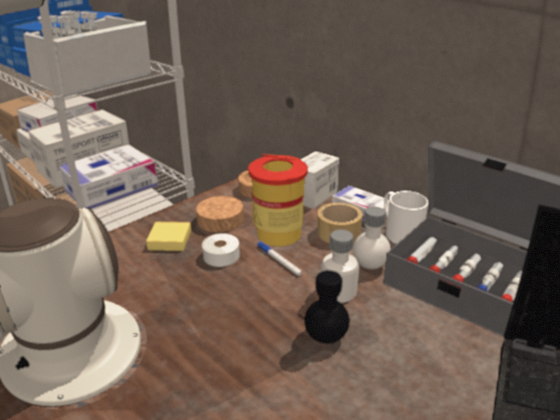

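View pics/top0.png

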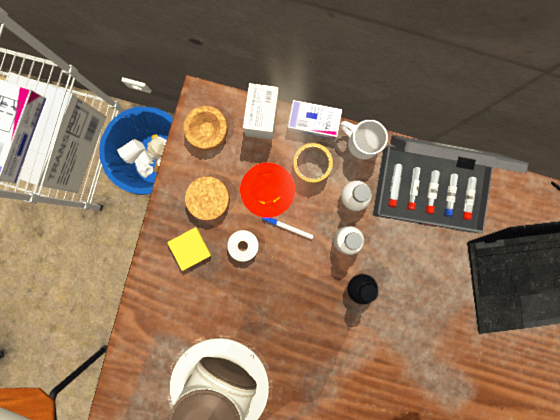

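The scene shows a white ball flask (372,240), a white straight jar (340,265), a black flask (327,310), the red/yellow bin (278,200), and cork discs at (220,215) and (250,185). There is also a tan ring at (340,222). In the top view these are flask (356,195), jar (348,240), black (363,289), discs (207,198) and (205,128), ring (312,162).

Next I'll measure these and check one close crop.

```bash
python3 - <<'E'
from h import *
W=np.load("topW.npy");S=np.load("sceneW.npy");F=np.load("topF.npy");G=np.load("sceneF.npy")
def circ(M,xy,r,z0,z1):
    m=(np.hypot(M[...,0]-xy[0],M[...,1]-xy[1])<r)&(M[...,2]>z0)&(M[...,2]<z1)
    p=M[m]; 
    if len(p)<6: return len(p),
    (cx,cy),rr=cv2.minEnclosingCircle(p[:,:2].astype(np.float32))
    return len(p),np.round([cx,cy,rr],4),"zmed",np.round(np.median(p[:,2]),4),"zmax",np.round(p[:,2].max(),4), "mean",np.round(p[:,:2].mean(0),4)
for n,u,v,r,z0,z1 in [("flaskcap",356,195,.035,.112,.13),("jarcap",348,240,.035,.112,.13),("black",363,289,.035,.11,.13),("rest",205,128,.07,.027,.04),("restall",205,128,.03,.003,.02),("flat",207,198,.07,.027,.04),("ring",312,162,.09,.02,.08),("bin",268,188,.12,.1,.3),("mug",366,140,.09,.03,.3),("box1",261,110,.12,.03,.3),("box2",316,118,.1,.02,.3),("case",440,190,.25,.02,.4)]:
    print(n,np.round(W[v,u],3),circ(W,W[v,u],r,z0,z1))
# radius profile of candidates in the scene view
for n,c in [("flask",(.46,-.305)),("jar",(.36,-.292))]:
    for z in (.015,.034,.05,.07,.085,.105): print(n,z,circ(S,c,.06,z-.005,z+.005)[:2])
# rest radial profile
c=circ(W,W[128,205],.07,.027,.04)[1][:2]
d=np.hypot(W[...,0]-c[0],W[...,1]-c[1])
print([round(float(np.median(W[(d>=a)&(d<a+.006)][:,2])),3) for a in np.arange(0,.06,.006)])
a=cv2.resize(G[150:350,290:440],(450,600),interpolation=cv2.INTER_CUBIC);b=cv2.resize(F[90:230,170:260],(350,544),interpolation=cv2.INTER_CUBIC)
o=np.zeros((600,800,3),np.uint8);o[:,:450]=a;o[:544,450:]=b;cv2.imwrite("pics/crop.png",o)
E
```

```text
flaskcap [ 0.46  -0.309  0.12 ] (247, array([ 0.4655, -0.3229,  0.02  ]), 'zmed', np.float64(0.1203), 'zmax', np.float64(0.1251), 'mean', array([ 0.4656, -0.3221]))
jarcap [ 0.362 -0.293  0.117] (254, array([ 0.3601, -0.3055,  0.0202]), 'zmed', np.float64(0.1201), 'zmax', np.float64(0.1258), 'mean', array([ 0.3605, -0.3049]))
black [ 0.255 -0.326  0.12 ] (250, array([ 0.2476, -0.3379,  0.0199]), 'zmed', np.float64(0.1204), 'zmax', np.float64(0.1257), 'mean', array([ 0.248 , -0.3377]))
rest [0.63  0.043 0.004] (936, array([0.627 , 0.0395, 0.053 ]), 'zmed', np.float64(0.0336), 'zmax', np.float64(0.0398), 'mean', array([0.6266, 0.0394]))
restall [0.63  0.043 0.004] (354, array([0.6285, 0.041 , 0.0285]), 'zmed', np.float64(0.0108), 'zmax', np.float64(0.02), 'mean', array([0.6288, 0.0412]))
flat [0.456 0.03  0.032] (1498, array([0.4561, 0.031 , 0.0523]), 'zmed', np.float64(0.0342), 'zmax', np.float64(0.0399), 'mean', array([0.4559, 0.031 ]))
ring [ 0.549 -0.22   0.   ] (909, array([ 0.5684, -0.2216,  0.0748]), 'zmed', np.float64(0.038), 'zmax', np.float64(0.0542), 'mean', array([ 0.578 , 
[... 802 characters left out ...]
67]))
flask 0.015 (47, array([ 0.4471, -0.331 ,  0.0245]))
flask 0.034 (150, array([ 0.4527, -0.3225,  0.033 ]))
flask 0.05 (241, array([ 0.4615, -0.3235,  0.0336]))
flask 0.07 (97, array([ 0.4601, -0.3232,  0.018 ]))
flask 0.085 (57, array([ 0.46  , -0.3238,  0.0135]))
flask 0.105 (96, array([ 0.4608, -0.3239,  0.0189]))
jar 0.015 (86, array([ 0.3496, -0.328 ,  0.0226]))
jar 0.034 (68, array([ 0.3507, -0.3309,  0.0204]))
jar 0.05 (77, array([ 0.3523, -0.309 ,  0.0323]))
jar 0.07 (384, array([ 0.3575, -0.306 ,  0.0306]))
jar 0.085 (66, array([ 0.3526, -0.3077,  0.0141]))
jar 0.105 (125, array([ 0.3572, -0.3062,  0.0203]))
[0.005, 0.007, 0.007, 0.014, 0.021, 0.028, 0.034, 0.034, 0.032, 0.001]
```

View pics/crop.png

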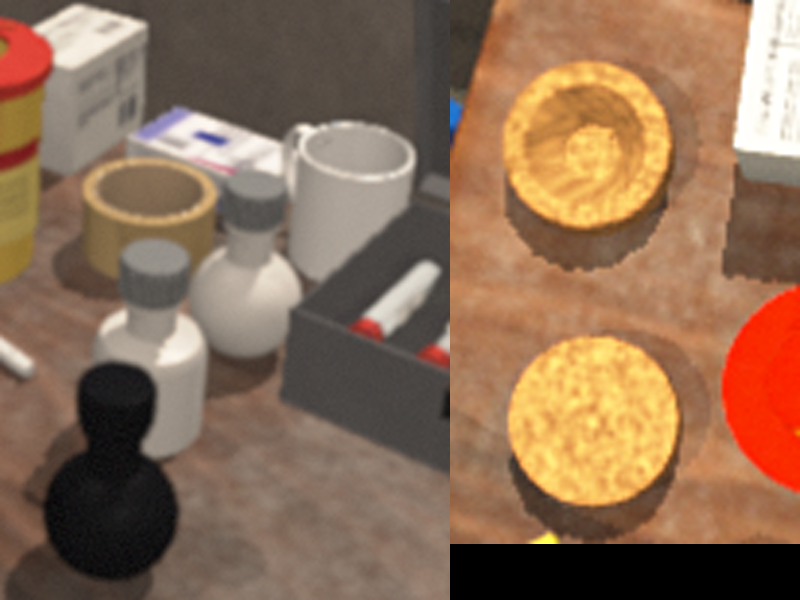

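The crop confirms my choices. The white ball flask (scene 372,240) is the target; the straight-sided jar and the black flask are not. The dished rest (top 205,128) has a measured hollow floor of about 10 mm and a rim of 34 mm. The other disc is flat and the tan ring is tape. I'll go above the flask, passing high over the bin.

{"method": "apply_moves", "body": {"commands": [[-0.05,0,0,0,1],[-0.1,0,0,0,1],[-0.1,-0.03,0.025,0,1],[-0.1,-0.06,0.05,0,1],[-0.1,-0.09,0.075,0,1],[-0.1,-0.12,0.1,0,1],[-0.1,-0.15,0.125,0,1],[-0.1,-0.18,0.15,0,1],[-0.1,-0.21,0.175,0,1],[-0.1,-0.24,0.2,0,1],[-0.1,-0.27,0.225,0,1],[-0.1,-0.3,0.25,0,1]], "newtons": 40}}

```text
time: 1.7
ee_pos: [0.3315, 0.1213, 0.3315]
tcp_rot: [41.8, 89.9, 17.2]
wrist_force: [0.9, 0.4, -0.2]
opening: 0.0857
```

```bash
python3 - <<'E'
from h import *
s=bot.get_obs(); print(s["time"],np.round(s["q"],1),np.round(s["ee_pos"],4),np.round(s["tcp_rot"],2))
R=Ro.from_euler("xyz",s["tcp_rot"],degrees=True).as_matrix();print(R.round(3)); d=np.array([.463,-.3225,.30])-s["ee_pos"];print((R.T@d).round(4))
W=np.load("topW.npy");m=(W[...,2]>.13)&(W[...,2]<.5)&(W[...,0]<.75)&(W[...,1]<-.25)&(W[...,1]>-.5);p=W[m];print(len(p),p.min(0),p.max(0))
E
```

```text
1.7 [ 20.1 -17.6   1.1 108.6  -0.   44.8] [0.3315 0.1213 0.3315] [41.83 89.95 17.17]
[[ 0.001  0.417  0.909]
 [ 0.     0.909 -0.417]
 [-1.     0.001  0.001]]
[ 0.0315 -0.3484  0.3046]
12683 [ 0.50953563 -0.49996666  0.1300625 ] [ 0.70057812 -0.25003301  0.49998842]
```

{"method": "apply_moves", "body": {"commands": [[0,-0.03,0.026,0,1],[0,-0.06,0.053,0,1],[0,-0.09,0.079,0,1],[0,-0.12,0.106,0,1],[0,-0.15,0.132,0,1],[0,-0.18,0.158,0,1],[0,-0.21,0.184,0,1],[0,-0.24,0.21,0,1],[0,-0.27,0.236,0,1],[0,-0.3,0.262,0,1],[0.015,-0.33,0.288,0,1],[0.03,-0.348,0.305,0,1]]}}

```text
time: 2.9
ee_pos: [0.4639, -0.3249, 0.3007]
tcp_rot: [17.9, 89.9, -6.8]
wrist_force: [0.6, 0.7, -1.2]
opening: 0.0855
```

```bash
python3 - <<'E'
from h import *
T=np.load("topW.npy");d=np.hypot(T[...,0]-.463,T[...,1]+.3225)
for z in (.13,.16): 
    m=(d<.2)&(T[...,2]>z); i=np.argmin(np.where(m,d,9)); print(z,d.flat[i],T.reshape(-1,3)[i])
s=bot.get_obs(); c=cams.camera("wrist"); print(s["time"],np.round(s["q"],1),np.round(s["ee_pos"],4),np.round(s["qd"],1))
R=Ro.from_euler("xyz",s["tcp_rot"],degrees=True).as_matrix()
W=world(c,(s["ee_pos"],R)); cv2.imwrite("pics/w1.png",c["frame"])
for k in ["flask_center","jar_center"]:
    for r in cams.spot_in(k,"wrist"): print(k,np.round(r["rect"]),round(r["confidence"],2))
for c0 in [(.463,-.3225),(.36,-.305)]:
  for lo,hi in ((.113,.13),(.1,.113)):
    m=(np.hypot(W[...,0]-c0[0],W[...,1]-c0[1])<.035)&(W[...,2]>lo)&(W[...,2]<hi)
    p=W[m]; print(len(p)); 
    if len(p)>9: print(cv2.minEnclosingCircle(p[:,:2].astype(np.float32)),p.mean(0).round(4),np.median(p[:,2]))
E
```

```text
0.13 0.10007630704147627 [ 0.54107989 -0.38510031  0.23787094]
0.16 0.10007630704147627 [ 0.54107989 -0.38510031  0.23787094]
2.9 [-35.    9.6  23.  103.4   0.  -10.3] [ 0.4639 -0.3249  0.3007] [-14.2  20.5   5.2 -14.4   0.5 -14.2]
flask_center [155.   0. 225.  47.] 0.92
flask_center [258. 148. 312. 207.] 0.76
jar_center [229.  58. 286. 120.] 0.84
1047
((0.46670228242874146, -0.32061639428138733), 0.020099850371479988) [ 0.4658 -0.3204  0.1198] 0.12002000711372882
65
((0.4661576747894287, -0.3206304907798767), 0.0199651587754488) [ 0.4527 -0.3165  0.1062] 0.10665788641797946
1342
((0.3608207106590271, -0.3034105896949768), 0.020296363160014153) [ 0.3611 -0.3034  0.1198] 0.11991020910157077
39
((0.3613833487033844, -0.30333346128463745), 0.019903264939785004) [ 0.3736 -0.2995  0.1067] 0.10759426306302838
```

View pics/w1.png

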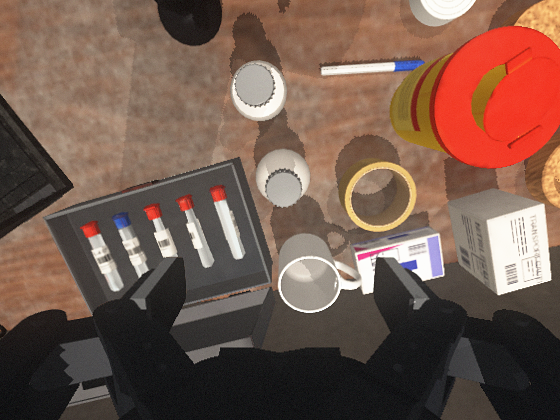

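The wrist view shows the flask cap at (283,180), the jar at (257,88) and the black flask at the top left. The cap's z of 0.120 and radius of 20 mm match the description. I'll centre and descend partway.

```bash
cat > d.py <<'E'
from h import *
import sys
s=bot.get_obs();R=Ro.from_euler("xyz",s["tcp_rot"],degrees=True).as_matrix()
print(s["time"],np.round(s["ee_pos"],4),np.round(s["q"],1),"f",np.round(s["wrist_force"],1),"open",round(float(s["opening"]),4))
print((R.T@(np.array(eval(sys.argv[1]))-s["ee_pos"])).round(4))
E
python3 d.py .466,-.3212,.081
```

```text
3.05 [ 0.4633 -0.3232  0.2996] [-34.9   9.5  22.8 103.5   0.  -10.2] f [-0.6 -0.1  0.9] open 0.0856
[0.2186 0.0027 0.0022]
```

{"method": "apply_moves", "body": {"commands": [[0.02,0.003,0.002,0,1],[0.045,0.003,0.002,0,1],[0.07,0.003,0.002,0,1],[0.095,0.003,0.002,0,1],[0.12,0.003,0.002,0,1],[0.145,0.003,0.002,0,1],[0.165,0.003,0.002,0,1],[0.185,0.003,0.002,0,1],[0.2,0.003,0.002,0,1],[0.21,0.003,0.002,0,1],[0.218,0.003,0.002,0,1],[0.218,0.003,0.002,0,1]]}}

```text
time: 4.25
ee_pos: [0.4658, -0.3206, 0.0811]
tcp_rot: [157.7, 89.8, 133.0]
wrist_force: [-0.0, -0.0, 0.4]
opening: 0.0851
```

```bash
python3 d.py .466,-.3212,.081; python3 - <<'E'
from h import *
c=cams.camera("scene"); f=cv2.resize(c["frame"][130:350,270:450],None,fx=2.7,fy=2.7); cv2.imwrite("pics/s2.png",f)
E
```

```text
4.25 [ 0.4658 -0.3206  0.0811] [-34.6   7.   -4.3  78.9   0.   -9.8] f [-0.  -0.   0.4] open 0.0851
[ 0.0001 -0.0005  0.0005]
```

View pics/s2.png

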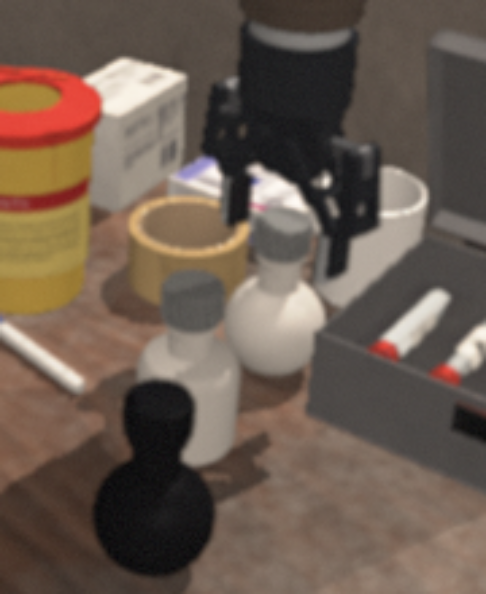

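The fingers straddle the cap at (283,235) in the crop, so I'll close them.

{"method": "apply_moves", "body": {"commands": [[0,0,0,0,-0.4],[0,0,0,0,-1],[0,0,0,0,-1],[0,0,0,0,-1],[0,0,0,0,-1],[0,0,0,0,-1],[0,0,0,0,-1],[0,0,0,0,-1],[-0.005,0,0,0,-1],[-0.015,0,0,0,-1],[-0.03,0,0,0,-1],[-0.03,0,0,0,-1]], "newtons": 45}}

```text
time: 5.5
ee_pos: [0.467, -0.3215, 0.1146]
tcp_rot: [36.1, 89.9, 11.4]
wrist_force: [-0.1, -0.5, -4.0]
opening: 0.0368
```

```bash
python3 d.py .466,-.3212,.34
```

```text
5.5 [ 0.467  -0.3215  0.1146] [-34.6   6.5  -1.2  82.3   0.   -9.8] f [-0.1 -0.5 -4. ] open 0.0368
[-0.2254 -0.     -0.0008]
```

{"method": "apply_moves", "body": {"commands": [[-0.01,0,0,0,-1],[-0.03,0,0,0,-1],[-0.055,0,0,0,-1],[-0.08,0,0,0,-1],[-0.105,0,0,0,-1],[-0.13,0,0,0,-1],[-0.155,0,0,0,-1],[-0.18,0,0,0,-1],[-0.2,0,0,0,-1],[-0.215,0,0,0,-1],[-0.228,0,0,0,-1],[-0.23,0,0,0,-1]]}}

```text
time: 6.7
ee_pos: [0.4669, -0.3216, 0.3465]
tcp_rot: [3.1, 89.8, -21.6]
wrist_force: [0.5, -0.3, -2.7]
opening: 0.0369
```

```bash
python3 d.py .627,.0397,.34;  python3 - <<'E'
from h import *
c=cams.camera("scene");t=cams.camera("top"); cv2.imwrite("pics/s3.png",c["frame"])
W=world(c); 
s=bot.get_obs();p0=s["ee_pos"];m=(np.hypot(W[...,0]-p0[0],W[...,1]-p0[1])<.06)&(W[...,2]>p0[2]-.13)&(W[...,2]<p0[2]+.03)
p=W[m];f=c["frame"][m]
for z in np.arange(p0[2]-.1,p0[2]+.01,.012):
    q=p[abs(p[:,2]-z)<.006]
    if len(q)>5: print(round(z-p0[2],3),len(q),q.min(0).round(3),q.max(0).round(3))
print(p[:,2].min())
E
```

```text
6.7 [ 0.4669 -0.3216  0.3465] [-34.6  12.   31.3 109.    0.   -9.8] f [ 0.5 -0.3 -2.7] open 0.0369
[ 0.0066  0.3952 -0.0059]
-0.076 59 [ 0.439 -0.348  0.265] [ 0.46  -0.309  0.275]
-0.064 178 [ 0.43  -0.356  0.275] [ 0.467 -0.297  0.287]
-0.052 272 [ 0.428 -0.359  0.287] [ 0.475 -0.293  0.299]
-0.04 339 [ 0.429 -0.36   0.299] [ 0.475 -0.289  0.311]
-0.028 357 [ 0.432 -0.357  0.311] [ 0.483 -0.294  0.323]
-0.016 253 [ 0.438 -0.349  0.323] [ 0.48  -0.298  0.335]
-0.004 126 [ 0.448 -0.338  0.335] [ 0.467 -0.31   0.347]
0.008 192 [ 0.444 -0.354  0.347] [ 0.473 -0.291  0.359]
0.2650788780525596
```

View pics/s3.png

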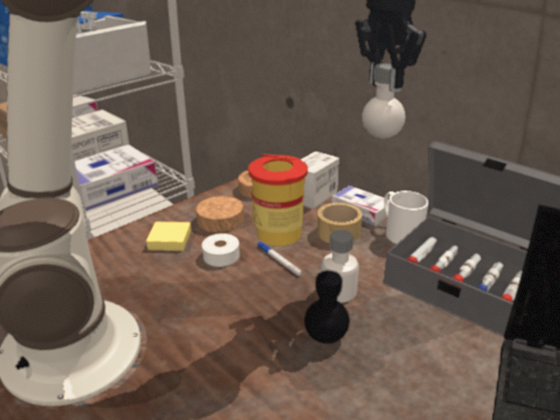

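The flask hangs upright at (383,115), and its ball centre is 47 mm below the TCP, consistent with the foot 81 mm below. Now I'll carry it high across.

{"method": "apply_moves", "body": {"commands": [[0,0.01,0,0,-1],[0,0.03,0,0,-1],[0,0.055,0,0,-1],[0,0.085,0,0,-1],[0,0.115,0,0,-1],[0,0.145,0,0,-1],[0,0.175,0,0,-1],[0,0.205,0,0,-1],[0,0.23,0,0,-1],[0,0.25,0,0,-1],[0,0.265,0,0,-1],[0,0.27,0,0,-1]]}}

```text
time: 8.0
ee_pos: [0.5802, -0.0748, 0.3442]
tcp_rot: [54.7, 90.0, 30.0]
wrist_force: [0.1, -0.1, -2.5]
opening: 0.037
```

```bash
python3 d.py .627,.0397,.34; python3 -c "
import numpy as np
W=np.load('topW.npy');p=W[(abs(W[...,1]-.04)<.08)&(W[...,2]>.1)];print(p.min(0) if len(p) else 'none')
p=W[(abs(W[...,1]+.1)<.08)&(W[...,2]>.25)&(W[...,0]>.5)];print(p.min(0) if len(p) else 'none')"
```

```text
8.0 [ 0.5802 -0.0748  0.3442] [ -7.4  14.9  34.4 109.5   0.   17.3] f [ 0.1 -0.1 -2.5] open 0.037
[ 0.0043  0.1236 -0.0053]
[ 0.0083538  -0.03996466  0.1003561 ]
[ 0.71710205 -0.17999656  0.25009033]
```

{"method": "apply_moves", "body": {"commands": [[0,0.01,0,0,-1],[0,0.03,-0.002,0,-1],[0,0.055,-0.004,0,-1],[0,0.08,-0.005,0,-1],[0,0.1,-0.005,0,-1],[0.005,0.115,-0.005,0,-1],[0.015,0.123,-0.005,0,-1],[0.035,0.124,-0.005,0,-1],[0.06,0.124,-0.005,0,-1],[0.08,0.124,-0.005,0,-1],[0.09,0.124,-0.005,0,-1],[0.092,0.124,-0.005,0,-1]]}}

```text
time: 9.2
ee_pos: [0.6268, 0.0395, 0.2507]
tcp_rot: [-155.3, 89.9, 180.0]
wrist_force: [-0.3, 0.2, -2.6]
opening: 0.0368
```

```bash
python3 d.py .627,.0397,.093; python3 - <<'E'
from h import *
from scipy.optimize import least_squares
s=bot.get_obs(); c=cams.camera("wrist"); R=Ro.from_euler("xyz",s["tcp_rot"],degrees=True).as_matrix()
W=world(c,(s["ee_pos"],R)); cv2.imwrite("pics/w4.png",c["frame"]); print(s["time"],np.round(s["qd"],1))
for n,c0 in [("rest",(.627,.0397)),("flat",(.456,.031))]:
    m=(np.hypot(W[...,0]-c0[0],W[...,1]-c0[1])<.07)&(W[...,2]>.028)&(W[...,2]<.039); p=W[m]
    if len(p)>9: print(n,len(p),cv2.minEnclosingCircle(p[:,:2].astype(np.float32)),np.median(p[:,2]),p.min(0),p.max(0))
# flask ball: sphere fit in the wrist view
b=s["ee_pos"]-[0,0,.047]; d=np.linalg.norm(W-b,axis=-1); m=(d<.045)&(W[...,2]<b[2]+.02); p=W[m]; print(len(p))
if len(p)>50:
    f=least_squares(lambda x:np.linalg.norm(p-x,axis=1)-.036,b,loss="soft_l1",f_scale=.001); print("ball",f.x.round(4),(f.x-s["ee_pos"]).round(4))
for k in("rest","flask_center"): print(k,[(np.round(r["rect"]),round(r["confidence"],2)) for r in cams.spot_in(k,"wrist")])
E
```

```text
9.2 [0.6268 0.0395 0.2507] [ 3.6 16.9 26.1 99.3  0.  28.3] f [-0.3  0.2 -2.6] open 0.0368
[0.1577 0.0004 0.0004]
9.2 [ 0.1 -0.9  0.  -1.1  0.1 -0.1]
rest 2140 ((0.6263713836669922, 0.04114361107349396), 0.051878880709409714) 0.03382891380272596 [ 0.57556864 -0.00960943  0.02800827] [0.65989817 0.09292228 0.03645874]
flat 7674 ((0.45700475573539734, 0.03303208947181702), 0.051944833248853683) 0.033970425447163 [ 0.40918419 -0.01866848  0.02807814] [0.50856821 0.0843868  0.0369312 ]
2515
ball [0.6274 0.0396 0.2021] [ 0.0006  0.0001 -0.0486]
rest [(array([238., 138., 328., 196.]), 0.65)]
flask_center [(array([222., 176., 340., 344.]), 0.7)]
```

View pics/w4.png

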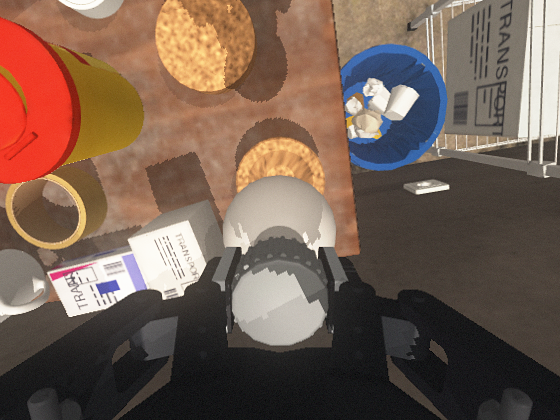

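The wrist view shows the flask held over the dished rest (280,165), with ball and rest centres agreeing to about 1 mm. Home should come at TCP z of about 0.0935. I'll lower it now and slow near contact.

{"method": "apply_moves", "body": {"commands": [[0.015,0.001,0,0,-1],[0.035,0.001,0,0,-1],[0.06,0.001,0,0,-1],[0.085,0.001,0,0,-1],[0.105,0.001,0,0,-1],[0.12,0.001,0,0,-1],[0.13,0.001,0,0,-1],[0.137,0.001,0,0,-1],[0.142,0.001,0,0,-1],[0.146,0.001,0,0,-1],[0.149,0.001,0,0,-1],[0.149,0.001,0,0,-1]]}}

```text
time: 10.55
ee_pos: [0.6283, 0.0407, 0.1041]
tcp_rot: [34.3, 89.9, 9.7]
wrist_force: [0.3, 0.9, -4.0]
opening: 0.037
```

{"method": "apply_moves", "body": {"commands": [[0.002,0,0,0,-1],[0.003,0,0,0,-1],[0.004,0,0,0,-1],[0.005,0,0,0,-1],[0.006,0,0,0,-1],[0.006,0,0,0,-1]]}}

```text
time: 11.15
ee_pos: [0.6282, 0.0407, 0.0979]
tcp_rot: [35.6, 89.9, 10.9]
wrist_force: [0.6, -0.2, -3.5]
opening: 0.0363
```

{"method": "apply_moves", "body": {"commands": [[0.001,0,-0.001,0,-1],[0.002,0,-0.001,0,-1],[0.003,0,-0.001,0,-1],[0.003,0,-0.001,0,-1],[0.003,0,-0.001,0,-1]]}}

```text
time: 11.65
ee_pos: [0.6273, 0.0411, 0.0949]
tcp_rot: [35.7, 89.9, 11.0]
wrist_force: [0.7, -0.8, -3.2]
opening: 0.0369
```

{"method": "apply_moves", "body": {"commands": [[0.001,0,0,0,-1],[0.0015,0,0,0,-1],[0.0015,0,0,0,-1]]}}

```text
time: 11.95
ee_pos: [0.6272, 0.041, 0.0934]
tcp_rot: [25.3, 89.9, 0.6]
wrist_force: [-0.6, -0.9, -1.9]
opening: 0.0367
```

{"method": "apply_moves", "body": {"commands": [[0.001,0,0,0,-1],[0.001,0,0,0,-1],[0.001,0,0,0,-1]]}}

```text
time: 12.25
ee_pos: [0.6271, 0.0407, 0.0927]
tcp_rot: [0.3, 89.9, -24.4]
wrist_force: [-2.8, -2.5, 1.8]
opening: 0.0369
```

{"method": "apply_moves", "body": {"commands": [[0.001,0,0,0,-1],[0.001,0,0,0,-1],[0.001,0,0,0,-1]]}}

```text
time: 12.55
ee_pos: [0.6272, 0.0405, 0.0925]
tcp_rot: [5.6, 89.9, -19.1]
wrist_force: [-3.4, -2.6, 6.7]
opening: 0.0369
```

Contact. The sideways force points to -x,-y, so I'll ease over that way and press a little more.

{"method": "apply_moves", "body": {"commands": [[0,-0.0007,-0.0003,0,-1],[0,-0.0013,-0.0006,0,-1],[0.0005,-0.0013,-0.0006,0,-1],[0.001,-0.0013,-0.0006,0,-1],[0.001,-0.0013,-0.0006,0,-1]]}}

```text
time: 13.05
ee_pos: [0.6268, 0.0402, 0.0926]
tcp_rot: [30.2, 89.8, 5.5]
wrist_force: [-0.5, 1.8, 6.1]
opening: 0.0372
```

```bash
python3 - <<'E'
from h import *
from scipy.optimize import least_squares
print(np.round(bot.get_obs()["wrist_force"],1))
for n in("scene","wrist","top"):
    s=bot.get_obs(); c=cams.camera(n); R=Ro.from_euler("xyz",s["tcp_rot"],degrees=True).as_matrix()
    W=world(c,(s["ee_pos"],R) if n=="wrist" else None)
    b=s["ee_pos"]-[0,0,.0475]; d=np.linalg.norm(W-b,axis=-1); m=(d<.045)&(W[...,2]<b[2]+.022)&(W[...,2]>.037)&(d>.025); p=W[m]
    if len(p)>50:
        f=least_squares(lambda x:np.linalg.norm(p-x,axis=1)-.036,b,loss="soft_l1",f_scale=.001); print(n,len(p),"ball",f.x.round(4),(f.x-s["ee_pos"]).round(4))
    m=(np.hypot(W[...,0]-.627,W[...,1]-.04)<.07)&(W[...,2]>.028)&(W[...,2]<.037); p=W[m]
    print(n,"rest",cv2.minEnclosingCircle(p[:,:2].astype(np.float32)))
    if n=="scene": cv2.imwrite("pics/s5.png",cv2.resize(c["frame"][100:240,180:340],None,fx=4,fy=4))
E
```

```text
[-0.5  1.8  6.1]
scene 57 ball [0.6259 0.0393 0.0448] [-0.0009 -0.0009 -0.0478]
scene rest ((0.601347804069519, 0.05754343420267105), 0.04289994016289711)
wrist 2880 ball [0.6272 0.0406 0.0441] [ 0.0005  0.0003 -0.0485]
wrist rest ((0.6269999146461487, 0.040825534611940384), 0.05213809385895729)
top 186 ball [0.6269 0.0395 0.0436] [ 0.0001 -0.0007 -0.0489]
top rest ((0.6263057589530945, 0.038572438061237335), 0.05225734785199165)
```

View pics/s5.png

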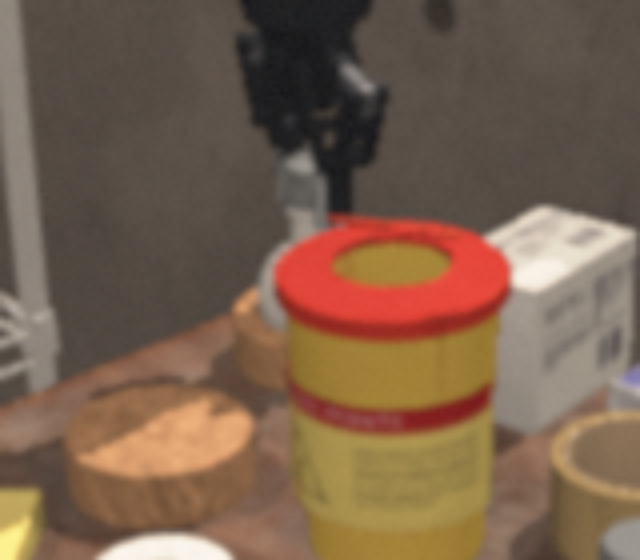

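The flask sits in the hollow. Its ball centre measures 44–45 mm (45 expected at home), it is concentric with the rest, and it bears about 8 N. I'll open gently and retreat straight up.

{"method": "apply_moves", "body": {"commands": [[0,0,0,0,-0.1],[0,0,0,0,0],[0,0,0,0,0.2],[0,0,0,0,0.5],[0,0,0,0,0.8],[0,0,0,0,1],[0,0,0,0,1],[0,0,0,0,1],[0,0,0,0,1]]}}

```text
time: 14.1
ee_pos: [0.6267, 0.0402, 0.0925]
tcp_rot: [30.2, 89.8, 5.5]
wrist_force: [0.4, 0.1, 0.3]
opening: 0.0854
```

{"method": "apply_moves", "body": {"commands": [[-0.01,0,0,0,1],[-0.03,0,0,0,1],[-0.055,0,0,0,1],[-0.085,0,0,0,1],[-0.115,0,0,0,1],[-0.145,0,0,0,1],[-0.175,0,0,0,1],[-0.2,0,0,0,1],[-0.21,0,0,0,1],[-0.21,0,0,0,1]]}}

```text
time: 15.1
ee_pos: [0.6263, 0.0402, 0.3052]
tcp_rot: [29.3, 89.6, 4.6]
wrist_force: [0.3, -0.4, -0.6]
opening: 0.0855
```

```bash
python3 - <<'E'
from h import *
s=bot.get_obs(); print(s["time"],np.round(s["ee_pos"],3),np.round(s["wrist_force"],1),s["opening"])
o=[]
for n in("wrist","top"):
    s=bot.get_obs();c=cams.camera(n); R=Ro.from_euler("xyz",s["tcp_rot"],degrees=True).as_matrix()
    W=world(c,(s["ee_pos"],R) if n=="wrist" else None); o.append(c["frame"])
    for k,c0,r,lo,hi in [("cap",(.627,.04),.04,.12,.145),("rest",(.627,.04),.07,.028,.037),("jar",(.36,-.305),.035,.113,.13),("flat",(.456,.031),.07,.028,.038)]:
        p=W[(np.hypot(W[...,0]-c0[0],W[...,1]-c0[1])<r)&(W[...,2]>lo)&(W[...,2]<hi)]
        if len(p)>20: print(n,k,len(p),np.round(cv2.minEnclosingCircle(p[:,:2].astype(np.float32))[0],4),"z",np.median(p[:,2]).round(4))
cv2.imwrite("pics/end.png",cv2.resize(np.hstack([o[0],o[1]]),(800,300)))
E
```

```text
15.1 [0.626 0.04  0.305] [ 0.3 -0.4 -0.6] 0.0855009347815565
wrist cap 1109 [0.6271 0.041 ] z 0.1303
wrist rest 2221 [0.6273 0.0409] z 0.0341
wrist flat 6420 [0.4569 0.0327] z 0.034
top cap 261 [0.6268 0.0399] z 0.1301
top rest 593 [0.6273 0.0393] z 0.0339
top jar 253 [ 0.3603 -0.3059] z 0.1205
top flat 1441 [0.4559 0.0315] z 0.0342
```

View pics/end.png

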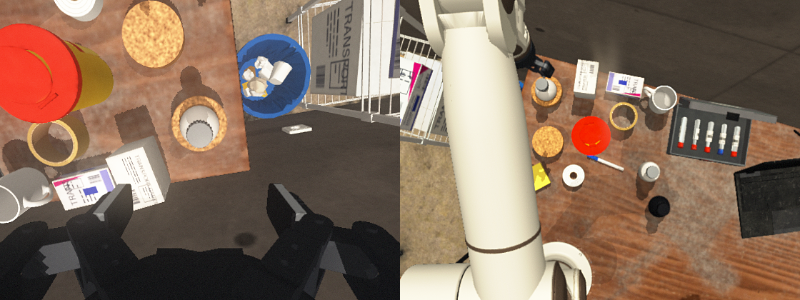

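The flask stands upright and concentric in the dished rest, at (200,128) in the left view. Its cap top is at 130 mm, against 131 mm expected. The jar and flat disc have not moved, so I'm handing in.

```bash
python3 -c "
from workcell import bot
print(bot.job_done())"
```

```text
the job is handed in; nothing more can be done
None
```

The flask now stands upright in the hollow of the dished cork rest, and the job is handed in. I gripped it by its cap and carried it over the bin. I lowered it to contact, moved it over about 1 mm to take off the sideways force, then pressed down with about 8 N. After that I opened the gripper and went straight up. The arm finished at about 15 s of the 34 s allowed.

Last checks, made before handing in:
- **Seating:** the cap top is at 130.2 mm (131 expected when fully home). The ball centre measured 44–45 mm before release (45 expected).
- **Upright:** the cap and rest centres agree within about 1 mm in both the wrist and top views.
- **Other items:** the jar and flat disc are within 1 mm of where they started.
- **Contact:** the gripper is open about 0.3 m above the desk, and the wrist force is near zero.

The cameras disagreed by 1–2 mm (up to 5 mm in the scene view for the flask's first position), mostly within the stated calibration error. No check failed.

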